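# Hang the in-line driver on its hook in the clear tool cabinet and slide the door shut

## Robot

A 6-joint arm with a two-finger parallel gripper is mounted at the origin on the work surface. World frame = base frame: x ahead of the robot, y to its left, z up, the work surface at z = 0. Lengths are in mm, angles in rad, forces in N, time in s.
With the tool pointing down it reaches from about 350 to 775 mm from the base axis. Payload 7.3 kg.
Tool frame: the origin (TCP) lies on the centre line of the jaws, within the pads' length; the fingertips stand 11 mm ahead of it and the grasp point (between the pads) lies 8 mm behind it; z points along the fingers, y is the line along which they close (so a half turn about z gives the same grasp; the last joint's range is limited). The gripper opens to 92 mm and grips with 3 to 60 N. Pads are 19 mm wide; open, the fingers measure 130 mm over their backs; the gripper's body (75 mm by 190 mm) begins 47 mm behind the grasp point.
Start: joints at [1.196, 0.342, 1.524, -0, 1.275, -0.146], TCP at [119.058, 511.34, 237.741] pointing down, gripper open.
Joint ranges: [-2.53, 2.53], [-0.77, 2.02], [0.04, 2.7], [-1, 4.14], [0.28, 2.66], [-3.11, 3.11]. Speed limits (rad/s): [2.57, 2.57, 3.14, 3.14, 3.14, 3.14].

## Interface

Orientations are given as [roll, pitch, yaw] about the fixed x, y, z axes, in that order (R = Rz(yaw) Ry(pitch) Rx(roll)).
In Python, from plant import bot gives the robot as it stands.
- The arm moves only by the tool step_arm, never from a script. Its argument "deltas" is a list of rows, each a list of 5 numbers: the opening, from 0 (shut) to 1 (fully open), then the shift along the tool's x, y, z each as a share of 0.5 m, from -1 to 1, then the turn about the tool's z as a share of pi/2 rad, from -1 to 1. In form: [[claw, x, y, z, turn], ...]. A call has 1 to 8 rows; each row shifts and turns the commanded pose from where the row before left it, along the tool's axes as they then stand; what a row does not reach is not made up. A row lasts 1/10 s, in which the tool goes at most 50 mm and 8.59 degrees, less where a joint would pass 70% of its speed; a pose out of reach is approached as far as the arm can. A call with a number of a shift or a turn outside -1 to 1 is refused whole. A call with a gripper value outside its range is refused whole. The fingers move at their own pace and stop on an object; the grip force is fixed at half the most. Time passes only in rows, so rows that do not move let the fingers close. It gives the time, the measured TCP pose, the force, the opening and the grip force at its end, in the units of the state.
- bot.get_obs(): the state, without advancing time (a new reading comes with each control period).
- bot.capture(name): name is "side" or "top" or "wrist"; returns (picture, depth): 420x560x3 uint8, red, green, blue; 420x560 float32, mm along the optical axis (not along the pixel's ray), 0 where there is no reading.
- bot.camera_params(name): a dict with "fov_y" (degrees; the focal length in pixels is half the picture's height over the tangent of half this angle, whatever the lens; pixels are square), "cx", "cy" (the principal point, pixels), "rvec" (rotation vector, rad) and "tvec" (3), from world to camera coordinates, as OpenCV has them. Camera axes: x right, y down, z forward; pixel columns grow to the right and rows downward; lengths in mm; the calibration is good to about 2 mm. A picture is of the moment at which its call begins: read the wrist's pose just before it. camera_params takes no time and is no camera call; for the wrist camera it gives the pose at the moment of the call.
- bot.close_job(): hands the job in; it is judged then, once.
The state is a dict: "time": time; "joint_positions": joint angles; "dq": joint speeds; "tau": joint torques, N m; "tool_pos": TCP position; "tcp_rot": TCP orientation; "contact_force": force on the tool from outside, world axes, zero at the start; "moment": the same for the moment, N m; "grip_width": finger opening in mm; "finger_force": force on a finger pad.
Only numpy, scipy, OpenCV 4.12 (cv2) and the standard library are available. Lean on these libraries where they do the work, as an engineer would, in place of code of your own. Each camera call takes 0.05 s, during which the arm holds its last target. There are 200 camera calls.

## Task

Put the cordless driver away: pick it up from the bench, hang it by the wire loop at its tail on the empty hook inside the clear tool cabinet, tilting it loop-first to get in under the cabinet's roof, and let go so that it hangs freely. Then slide the cabinet's door fully shut. Leave the other things on the bench where they are.

Things in the scene. Friction and masses are not known exactly. Their poses are not given: they have to be found in the camera images.
- driver_center (a point): Centre, half-way up, of the cordless driver to hang up (0.2 to 0.4 kg), the only tool with a wire loop: grey flat-sided housing 130 x 38 x 38 mm, black tail cap, lying on the bench, z up. Driver's axes: +x runs to its tail and loop. Housing from x = -70 to +60 mm, nose and bit on to -101 mm; balanced near x = -8 mm. Nothing on it needs pressing.
- driver_bail (a point): Middle of the end of the driver's loop, on the wire's centre line, at x = +92 mm from the driver's centre; same axes. Stiff steel wire 5 mm thick, flat in the driver's x-y plane at half height; 40 mm wide outside, 30 mm inside, its end narrowing to 16 mm; the opening is 29 mm long, from the housing's tail to the wire.
- cabinet: Fixed clear-panelled cabinet, 190 (x) x 330 (y) x 274 mm. Origin: centre of its underside, on the bench; front faces its -x (plane x = -95 mm), z up. Roof's underside at 270 mm, frame bar over the opening down to 262 mm, floor 10 mm. Half y < 0: fixed pane, a shorter driver hangs behind it for good. Half y > 0 (+6 to +153 mm): the opening, with the empty hook.
- hook (a point): Seat of the empty hook: where the loop's wire centre lies when hung; at x +25, y +80, z 222 mm in the cabinet's frame (its axes), 120 mm behind the front. 8 mm steel rod: level from the back at z = 234 mm, a 45 degree dip with 6 mm of level bottom (the seat), and a tip turned up 45 degrees to the front. Let go on it, the driver swings down by itself to hang straight, clear of the floor.
- hook_tip (a point): Centre of the rounded end (radius 4 mm) of the hook's upturned tip, 21 mm in front of (-x) and 11.5 mm above the seat; cabinet's axes. The loop goes over it from above; the roof is 32 mm above its top.
- door (a joint): Clear sliding door in the cabinet's front, 160 mm wide: 0 m is fully shut (over the opening), 0.148 m fully open (over the fixed pane). It starts open. It shuts towards the cabinet's +y, takes about 2 N to slide and stays where it is left.
- door_handle (a point): On the centre line of the door's upright round bar handle, 10 mm thick, standing 24 mm in front of the cabinet's front plane, from 127 to 247 mm above the bench; this point is 231 mm above the bench. Cabinet's axes. It moves with the door; pushing the bar sideways to the cabinet's +y shuts the door.
- pedal: Bystander: white effects-pedal box 118 x 145 x 40 mm with knobs; origin at the centre of its underside.
- pliers: Bystander: long-nose pliers with yellow handles, 165 mm long, lying; origin near the pivot, on the bench.
- cutters: Bystander: side cutters with blue handles, 140 mm long, lying; origin near the pivot, on the bench.
- screwdriver: Bystander: screwdriver with red handle, 185 mm long, lying; origin under where handle and blade meet.
- flux: Bystander: white round bottle 48 mm across and 95 mm high, standing; origin at the centre of its underside.
Things that resemble listed ones, but are neither listed nor needed, are in the scene too. What is shaped like the part that bears driver_center but blue or pink is not meant.

How it is judged (in metres and radians):
On the way:
1. the driver hangs by its loop on the empty hook and the fingers have let go of it (distance between driver_bail and hook below 0.012 m and angle between driver_center's own x axis and vertical below 0.5 rad and contact force between the fingers and driver below 0.05 N and value of joint door above 0.05 m), for 0.2 s.
At the end, for the whole second after the job is handed in: The end of the driver's wire loop lies within 12 mm of the hook's seat, the driver hangs within 0.2 rad of straight down, and the door is within 5 mm of fully shut (distance between driver_bail and hook below 0.012 m and angle between driver_center's own x axis and vertical below 0.2 rad and value of joint door below 0.005 m); the robot touches nothing.
It fails at once if a bystander (pedal, pliers, cutters, screwdriver or bottle) is moved more than 30 mm from its place (distance of any of pedal, pliers, cutters, screwdriver, flux from where it was at the start of the episode above 0.03 m).
It also fails if it takes over 58 s, if anything falls off the work surface, if the arm or the gripper's body presses on something with over 40 N, if the wrist force passes 120 N, or if a joint passes its speed limit or range.

## Working session

There is one attempt and no reset: what is moved stays moved. The work goes in short steps, Python scripts to look and compute and a tool call to move; the robot and the scene stay as the last step left them, time stands still between calls to the robot, and variables do not carry over. Pictures are saved under pics/ and viewed, at most 10 in all, crops included, and the job is handed in when it is done.

Besides the shell and the picture viewer there is one more tool, called as name(argument=value, ...), one argument or row to a line, values as JSON. step_arm: Moves the arm, as the interface text tells. Shift numbers are shares of 0.5 m and turn numbers shares of pi/2 rad, none past 1 either way. Its arguments: {"type":"object","properties":{"deltas":{"type":"array","items":{"type":"array","items":{"type":"number","minimum":-1,"maximum":1}}}},"required":["deltas"]}

```bash
mkdir -p pics; cat > h.py <<'E'
import numpy as np,cv2
from plant import bot
def par(n):
    p=bot.camera_params(n); f=210/np.tan(np.radians(p["fov_y"])/2)
    return f,p["cx"],p["cy"],cv2.Rodrigues(np.array(p["rvec"],float))[0],np.array(p["tvec"],float)
def cap(n,tag):
    P=par(n); im,d=bot.capture(n); np.savez(f"pics/{tag}.npz",im=im,d=d,f=P[0],cx=P[1],cy=P[2],R=P[3],t=P[4])
    cv2.imwrite(f"pics/{tag}.png",im[:,:,::-1]); return im,d
def load(tag): return np.load(f"pics/{tag}.npz")
def px(z,u,v,depth=None,Z=None):
    ray=np.array([(u-z["cx"])/z["f"],(v-z["cy"])/z["f"],1]); R,t=z["R"],z["t"]
    o=-R.T@t; r=R.T@ray
    if Z is not None: return o+r*(Z-o[2])/r[2]
    if depth is None: depth=np.median(z["d"][int(v)-1:int(v)+2,int(u)-1:int(u)+2])
    return o+r*depth
def proj(z,X):
    c=z["R"]@np.array(X,float)+z["t"]; return z["f"]*c[0]/c[2]+z["cx"],z["f"]*c[1]/c[2]+z["cy"]
E
python3 - <<'E'
from h import *
a,_=cap("top","top0");b,_=cap("side","side0")
for n in("top","side"):
    z=load(n+"0");print(n,-z["R"].T@z["t"],z["f"],z["R"][2])
print(bot.get_obs())
E
```

```text
top [ 171.09476941  -60.27430379 1604.08370453] 529.289048759964 [ 0.22748353 -0.00144669 -0.97378085]
side [830.67045265 561.5899333  984.53553147] 447.9042316739003 [-0.3120983  -0.58138078 -0.75139273]
{'time': 0.1, 'joint_positions': array([ 1.19596517e+00,  3.42630445e-01,  1.52491381e+00,  1.99264043e-05,
        1.27537464e+00, -1.45994426e-01]), 'dq': array([ 5.57980059e-04, -1.65108600e-03, -8.73224399e-04,  5.67495548e-05,
        5.42323323e-04, -1.04789365e-03]), 'tau': array([ 1.51464199e-03, -4.31998372e+01, -2.44691652e+01,  7.19531067e-02,
        5.24609245e-02, -7.46769319e-05]), 'tool_pos': array([118.93861337, 511.00414235, 237.12885228]), 'tcp_rot': array([-3.14028330e+00, -2.11789096e-04,  2.91274997e+00]), 'contact_force': array([ 0.3047161 , -1.08575389, -0.88859896]), 'moment': array([0.04732567, 0.01630008, 0.02387518]), 'finger_force': 0.0, 'grip_width': 92.08953373922722}
```

View pics/top0.png

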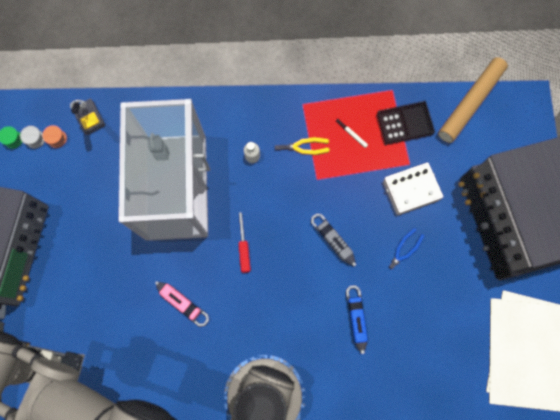

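View pics/side0.png

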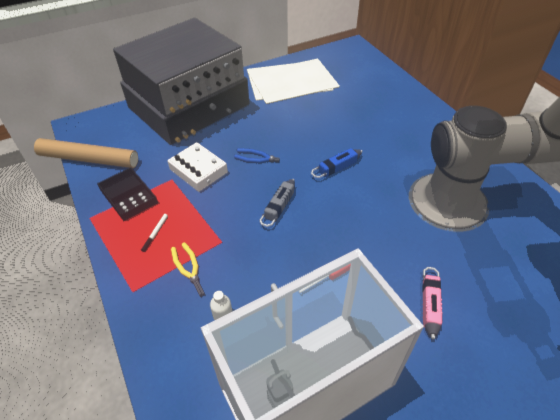

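Grey driver candidates in the top view: grey (333,240) with its loop at (318,220), blue (358,320) and pink (180,300). Only the grey one fits. The cabinet is at (165,165) with its front (handle) facing right, which is world −y. I'll crop closer.

```bash
python3 - <<'E'
from h import *
z=load("top0");im=z["im"][:,:,::-1]
c=cv2.resize(im[205:275,300:370],(420,420),interpolation=cv2.INTER_CUBIC)  # x6
d=cv2.resize(im[92:247,112:217],None,fx=3.6,fy=3.6,interpolation=cv2.INTER_CUBIC)
o=np.zeros((558,800,3),np.uint8);o[:420,:420]=c;o[:d.shape[0],422:422+d.shape[1]]=d[:558,:378]
cv2.imwrite("pics/c1.png",o)
z=load("side0");im=z["im"][:,:,::-1]
cv2.imwrite("pics/c2.png",cv2.resize(im[250:420,200:425],None,fx=3.5,fy=3.5,interpolation=cv2.INTER_CUBIC))
E
```

```text
(no output)
```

View pics/c1.png

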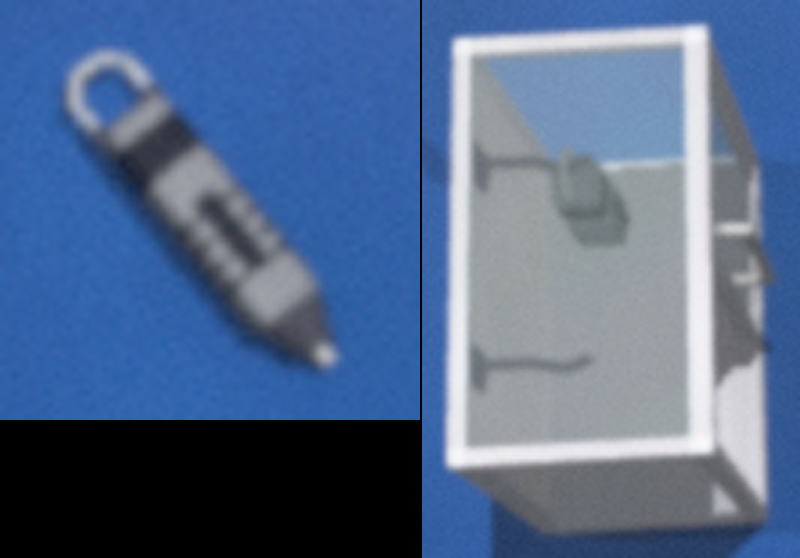

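View pics/c2.png

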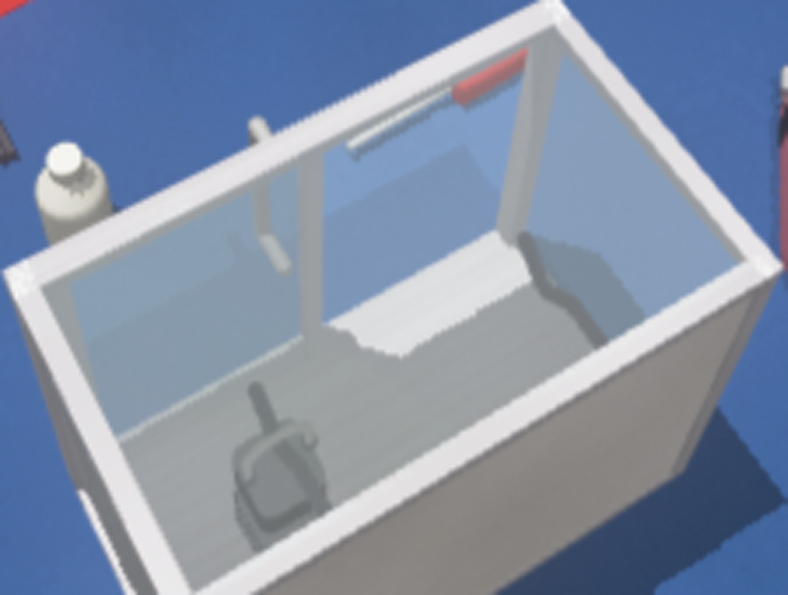

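The crop confirms the grey driver: loop end at crop (88,62), bit tip at (325,355). The roof corners are at (452,38), (707,26), (715,458) and (447,467). The empty hook's tip is at (590,358), in the half nearer the robot.

```bash
cat > m.py <<'E'
from h import *
z=load("top0")
q=lambda u,v:(300+(u+.5)/6-.5,205+(v+.5)/6-.5)
w=lambda u,v:(112+(u-422+.5)/3.6-.5,92+(v+.5)/3.6-.5)
for n,p in dict(loop=(88,62),bit=(325,355)).items(): print(n,px(z,*q(*p),Z=19).round(1))
L=np.array([[95,-165],[-95,-165],[-95,165],[95,165]],float) # TL far-back, TR far-front, BR near-front, BL near-back
C=np.array([px(z,*w(*p),Z=274)[:2] for p in[(452,38),(707,26),(715,458),(447,467)]])
print(C.round(1))
c0=C.mean(0);H=L.T@(C-c0);a=np.arctan2(H[0,1]-H[1,0],H[0,0]+H[1,1]);R=np.array([[np.cos(a),-np.sin(a)],[np.sin(a),np.cos(a)]])
print("cab",c0,np.degrees(a),(C-c0-L@R.T).round(1))
print("hook",c0+R@[25,80],"tip",c0+R@[4,80],"seen tip",px(z,*w(590,358),Z=234))
for p in[(0,0),(0,75)]:pass
s=load("side0");v=lambda u,v:(200+(u+.5)/3.5-.5,250+(v+.5)/3.5-.5)
# driver by colour+depth height in top view
m=np.zeros(z["d"].shape,bool);P=[]
for r in range(208,272):
  for c in range(305,362):
    X=px(z,c,r,z["d"][r,c])
    if X[2]>28:P.append(X)
P=np.array(P);k=P.mean(0);u=np.linalg.svd((P-k)[:,:2])[2][0];print("drv pts",len(P),k,np.degrees(np.arctan2(*u[::-1])),np.percentile((P-k)[:,:2]@u,[1,99]),np.median(P[:,2]))
for h in (240,127):print("handle",px(s,*v(262,128),Z=247),px(s,*v(285,268),Z=127))
E
python3 m.py
```

```text
loop [ 529.5 -159.3   19. ]
bit [ 376.9 -273.2   19. ]
[[795.4 373.8]
 [801.4 181.6]
 [467.3 168.8]
 [464.4 360.2]]
cab [632.13666821 271.10711023] 92.04205069321138 [[ 1.8  1.8]
 [ 1.  -0.4]
 [-3.3 -1.5]
 [ 0.5  0. ]]
hook [551.29664858 293.24059679] tip [552.04494081 272.25393295] seen tip [554.37853203 270.4959066  234.        ]
drv pts 608 [ 434.91653554 -213.89164241   93.98111532] -18.69587135633957 [-299.1420119    58.95031763] 37.684255624712705
handle [646.57452021 155.43068201 247.        ] [647.40065938 180.34624961 127.        ]
handle [646.57452021 155.43068201 247.        ] [647.40065938 180.34624961 127.        ]
```

```bash
cat > plan.py <<'E'
from h import *
import sys
def plan(wps,claw=1.0,pos=None,yaw=None,step=45):
    o=bot.get_obs()
    p=np.array(o["tool_pos"] if pos is None else pos,float); y=o["tcp_rot"][2] if yaw is None else yaw
    rows=[]
    for X,Y in wps:
        X=np.array(X,float); dy=(Y-y+np.pi)%(2*np.pi)-np.pi
        n=int(max(np.ceil(np.linalg.norm(X-p)/step),np.ceil(abs(dy)/0.147),1))
        for k in range(n,0,-1):
            d=(X-p)/k; c,s=np.cos(y),np.sin(y)
            t=np.array([c*d[0]+s*d[1],s*d[0]-c*d[1],-d[2]])
            r=np.round(t/500,3); dy=(Y-y+np.pi)%(2*np.pi)-np.pi; a=round(-dy/k/(np.pi/2),3)
            rows.append([claw,*r.tolist(),a]); t=r*500
            p=p+[c*t[0]+s*t[1],s*t[0]-c*t[1],-t[2]]; y-=a*np.pi/2
    for i in range(0,len(rows),8): print(str([[*r] for r in rows[i:i+8]]).replace(" ",""))
    print("end",p.round(1),round(y,4),"t",o["time"])
E
python3 - <<'E'
from plan import *
z=load("top0")
P=np.array([px(z,c,r,z["d"][r,c]) for r in range(208,272) for c in range(305,362)])
P=P[(P[:,2]>30)&(P[:,2]<50)];k=np.median(P,0)
P=P[np.linalg.norm((P-k)[:,:2],axis=1)<110]
k=P[:,:2].mean(0);u=np.linalg.svd((P[:,:2]-k),full_matrices=False)[2][0];t=(P[:,:2]-k)@u
print(len(P),k,np.degrees(np.arctan2(u[1],u[0])),np.percentile(t,[1,99]),np.median(P[:,2]))
plan([((310,290,320),2.6),((395,-220,220),0.64)])
E
```

```text
558 [ 446.20013968 -218.79200575] -142.53394992823291 [-66.69492491  72.72288233] 37.71596769684277
[[1.0,-0.067,-0.049,-0.024,np.float64(0.028)],[1.0,-0.07,-0.046,-0.024,np.float64(0.029)],[1.0,-0.072,-0.043,-0.024,np.float64(0.028)],[1.0,-0.073,-0.04,-0.023,np.float64(0.029)],[1.0,-0.075,-0.036,-0.024,np.float64(0.028)],[1.0,-0.077,-0.033,-0.023,np.float64(0.029)],[1.0,-0.078,-0.029,-0.024,np.float64(0.028)],[1.0,-0.048,-0.056,0.014,np.float64(0.089)]]
[[1.0,-0.055,-0.049,0.014,np.float64(0.089)],[1.0,-0.062,-0.041,0.014,np.float64(0.089)],[1.0,-0.067,-0.032,0.014,np.float64(0.089)],[1.0,-0.07,-0.022,0.014,np.float64(0.089)],[1.0,-0.073,-0.012,0.014,np.float64(0.089)],[1.0,-0.074,-0.002,0.015,np.float64(0.089)],[1.0,-0.073,0.008,0.014,np.float64(0.089)],[1.0,-0.072,0.019,0.015,np.float64(0.089)]]
[[1.0,-0.068,0.028,0.014,np.float64(0.089)],[1.0,-0.064,0.038,0.015,np.float64(0.089)],[1.0,-0.058,0.046,0.014,np.float64(0.09)],[1.0,-0.05,0.054,0.015,np.float64(0.089)],[1.0,-0.043,0.06,0.014,np.float64(0.09)]]
end [ 395.  -220.1  220.1] 0.6398 t 0.1
```

step_arm(
  deltas=[
    [1,-0.067,-0.049,-0.024,0.028],
    [1,-0.07,-0.046,-0.024,0.029],
    [1,-0.072,-0.043,-0.024,0.028],
    [1,-0.073,-0.04,-0.023,0.029],
    [1,-0.075,-0.036,-0.024,0.028],
    [1,-0.077,-0.033,-0.023,0.029],
    [1,-0.078,-0.029,-0.024,0.028],
    [1,-0.048,-0.056,0.014,0.089],
  ],
)

```text
time: 0.9
tool_pos: [319.2, 253.3, 315.3]
tcp_rot: [3.138, 0.002, 2.456]
contact_force: [0.1, -0.5, -0.2]
grip_width: 91.9
finger_force: 0.0
```

step_arm(
  deltas=[
    [1,-0.055,-0.049,0.014,0.089],
    [1,-0.062,-0.041,0.014,0.089],
    [1,-0.067,-0.032,0.014,0.089],
    [1,-0.07,-0.022,0.014,0.089],
    [1,-0.073,-0.012,0.014,0.089],
    [1,-0.074,-0.002,0.015,0.089],
    [1,-0.073,0.008,0.014,0.089],
    [1,-0.072,0.019,0.015,0.089],
  ],
)

```text
time: 1.7
tool_pos: [364.6, -39.0, 256.4]
tcp_rot: [3.142, -0.0, 1.336]
contact_force: [0.2, 0.9, 0.6]
grip_width: 92.0
finger_force: 0.0
```

step_arm(
  deltas=[
    [1,-0.068,0.028,0.014,0.089],
    [1,-0.064,0.038,0.015,0.089],
    [1,-0.058,0.046,0.014,0.09],
    [1,-0.05,0.054,0.015,0.089],
    [1,-0.043,0.06,0.014,0.09],
    [1,0,0,0,0],
    [1,0,0,0,0],
  ],
)

```text
time: 2.4
tool_pos: [394.7, -219.8, 220.0]
tcp_rot: [-3.139, 0.0, 0.64]
contact_force: [-0.0, 0.9, 0.7]
grip_width: 91.7
finger_force: 0.0
```

```bash
python3 - <<'E'
from h import *
im,d=cap("wrist","w1");o=bot.get_obs();print(o["tool_pos"],o["tcp_rot"],o["time"])
z=load("w1");print(-z["R"].T@z["t"],z["R"][2])
cv2.imwrite("pics/w1b.png",cv2.resize(im[:,:,::-1],(800,600)))
E
```

```text
[ 394.74467556 -219.12849611  220.34157185] [-3.13998163e+00  1.92215320e-05  6.40860660e-01] 2.45
[ 447.94310852 -180.52119745  366.05293104] [-0.20042385 -0.14565377 -0.96882158]
```

View pics/w1b.png

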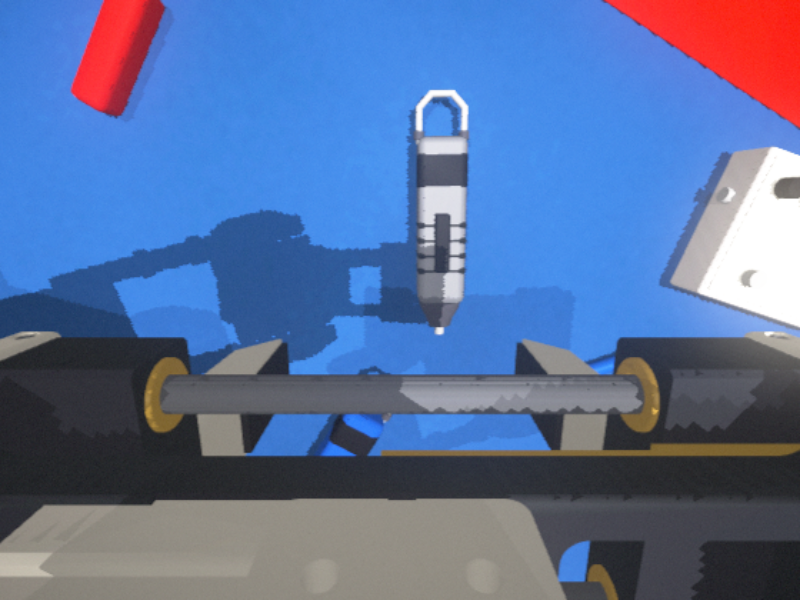

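The wrist view shows the grey driver upright in the picture: loop end at (441,94), tail edge at (442,137), nose shoulder at (441,303), bit end at (440,333).

```bash
python3 - <<'E'
from plan import *
z=load("w1");s=lambda u,v:((u+.5)*.7-.5,(v+.5)*.7-.5)
b=px(z,*s(441,94),Z=19);t=px(z,*s(440,333),Z=19);h=px(z,*s(442,137),Z=38);n=px(z,*s(441,303),Z=38)
print(b,t,h,n);u=(b-t)[:2];L=np.linalg.norm(u);u/=L;print(L,np.degrees(np.arctan2(u[1],u[0])))
for q,x in((b,92),(t,-101),(h,60),(n,-70)):print(q[:2]-u*x)
E
```

```text
[ 525.50439583 -159.00281591   19.        ] [ 374.14791612 -276.01327413   19.        ] [ 498.8417529  -178.60842781   38.        ] [ 398.87019348 -255.69286709   38.        ]
191.31186916612603 37.706842751713225
[ 452.71855043 -215.27199672]
[ 454.05411597 -214.23949955]
[ 451.37272329 -215.30571964]
[ 454.25072802 -212.87935996]
```

```bash
python3 - <<'E'
from plan import *
plan([((407.9,-249.4,60),.658),((407.9,-249.4,14),.658)])
E
```

```text
[[1.0,-0.004,0.016,0.08,np.float64(-0.003)],[1.0,-0.004,0.016,0.08,np.float64(-0.003)],[1.0,-0.004,0.016,0.08,np.float64(-0.002)],[1.0,-0.004,0.016,0.081,np.float64(-0.003)],[1.0,0.0,0.0,0.046,np.float64(0.0)],[1.0,0.0,0.0,0.046,np.float64(0.0)]]
end [ 407.7 -249.5   13.8] 0.6581 t 2.45
```

step_arm(
  deltas=[
    [1,-0.004,0.016,0.08,-0.003],
    [1,-0.004,0.016,0.08,-0.003],
    [1,-0.004,0.016,0.08,-0.002],
    [1,-0.004,0.016,0.081,-0.003],
    [1,0,0,0.046,0],
    [1,0,0,0.046,0],
    [1,0,0,0,0],
  ],
)

```text
time: 3.15
tool_pos: [407.8, -248.5, 12.9]
tcp_rot: [-3.139, 0.0, 0.66]
contact_force: [-0.5, -0.7, 0.0]
grip_width: 91.6
finger_force: 0.0
```

step_arm(
  deltas=[
    [0,0,0,0,0],
    [0,0,0,0,0],
    [0,0,0,0,0],
    [0,0,0,0,0],
    [0,0,0,0,0],
    [0,0,0,0,0],
    [0,0,0,0,0],
    [0,0,0,0,0],
  ],
)

```text
time: 3.95
tool_pos: [408.0, -250.1, 14.2]
tcp_rot: [-3.141, -0.0, 0.657]
contact_force: [-1.1, 0.2, 0.7]
grip_width: 37.5
finger_force: 30.0
```

step_arm(
  deltas=[
    [0,0,0,-0.04,0],
    [0,0,0,-0.08,0],
    [0,0,0,-0.08,0],
    [0,0,0,-0.08,0],
    [0,0,0,-0.08,0],
    [0,0,0,-0.08,0],
    [0,0,0,-0.08,0],
    [0,0,0,-0.08,0],
  ],
)

```text
time: 4.75
tool_pos: [407.4, -249.7, 315.3]
tcp_rot: [-3.14, 0.0, 0.657]
contact_force: [0.7, -1.3, -3.6]
grip_width: 38.0
finger_force: 30.0
```

```bash
cat > tilt.py <<'E'
from h import *
import sys
def tilt(tag,bail=True):
    im,d=cap("wrist",tag);z=load(tag);o=bot.get_obs();T=np.array(o["tool_pos"]);y=o["tcp_rot"][2]
    c,s=np.cos(y),np.sin(y)
    v,u=np.mgrid[0:420,0:560];ray=np.stack([(u-z["cx"])/z["f"],(v-z["cy"])/z["f"],np.ones(u.shape)],-1)*d[...,None]
    X=(ray-z["t"])@z["R"]-T
    a=c*X[...,0]+s*X[...,1];b=s*X[...,0]-c*X[...,1];h=X[...,2]
    m=(d>0)&(abs(b)<15)&(a>22)&(a<110)&(h>-70)&(h<120)
    k=np.polyfit(a[m],h[m],1)
    for _ in range(5):
        r=abs(np.polyval(k,a)-h); mm=m&(r<6); k=np.polyfit(a[mm],h[mm],1)
    w=(d>0)&(abs(b)<25)&(a>120)&(a<160)&(abs(np.polyval(k,a)-19-h)<12)
    print("force",o["contact_force"].round(1),"T",T.round(1),"yaw",y,"t",o["time"])
    print("tilt up deg",np.degrees(np.arctan(k[0])),"top z at grasp rel TCP",k[1],mm.sum(),"a range",a[mm].min(),a[mm].max(),
          "loop n",w.sum(),"a max",(np.percentile(a[w],98) if w.any() else None),"b mid",(b[w].min()+b[w].max())/2 if w.any() else None,"h",np.median(h[w]) if w.any() else None)
    cv2.imwrite(f"pics/{tag}.png",cv2.resize(im[:,:,::-1],(700,525)))
if __name__=="__main__": tilt(sys.argv[1])
E
python3 tilt.py w2
```

```text
force [ 1.2 -2.   3.6] T [ 409.4 -251.2  322.1] yaw 0.6572024084461743 t 4.8
tilt up deg -38.56718613232537 top z at grasp rel TCP 85.16127456005852 6011 a range 22.277588747456313 95.77351292645359 loop n 0 a max None b mid None h None
```

View pics/w2.png

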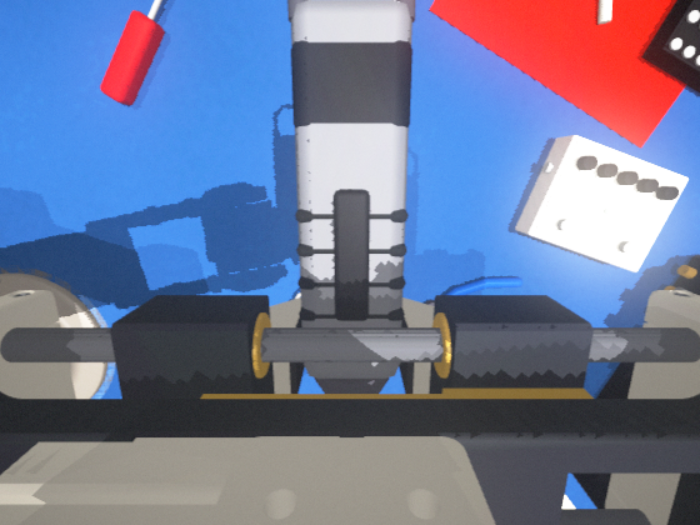

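The wrist view shows the driver held with its nose end between the fingers; the loop lies off the top edge of the picture. My tilt fit also picked up gripper pixels, so I'll restrict it.

```bash
sed -i 's/m=(d>0)&/m=(v<230)\&(u>235)\&(u<330)\&(d>0)\&/; s/(h>-70)&(h<120)/(h>-120)\&(h<60)/' tilt.py
python3 tilt.py w3
```

```text
force [-0.3 -1.  -3.4] T [ 409.4 -251.3  319.1] yaw 0.657198718935591 t 4.85
tilt up deg -1.0049907850061766 top z at grasp rel TCP 27.725219757569285 15765 a range 26.37165069686457 109.99630914792348 loop n 74 a max 121.45658092545135 b mid -0.41712313293000847 h 10.561385829856107
```

```bash
python3 - <<'E'
from plan import *
plan([((561,43.5,314),1.606),((561,43.5,290),1.606)],claw=0,pos=(409,-251,316),yaw=.657)
E
```

```text
[[0,0.075,-0.035,0.0,-0.076],[0,0.079,-0.026,0.001,-0.075],[0,0.081,-0.016,0.0,-0.076],[0,0.083,-0.007,0.001,-0.075],[0,0.083,0.003,0.0,-0.076],[0,0.082,0.013,0.001,-0.075],[0,0.079,0.022,0.0,-0.076],[0,0.077,0.032,0.001,-0.075]]
[[0,-0.0,-0.0,0.048,-0.0]]
end [561.1  43.7 290. ] 1.6058 t 4.85
```

step_arm(
  deltas=[
    [0,0.075,-0.035,0,-0.076],
    [0,0.079,-0.026,0.001,-0.075],
    [0,0.081,-0.016,0,-0.076],
    [0,0.083,-0.007,0.001,-0.075],
    [0,0.083,0.003,0,-0.076],
    [0,0.082,0.013,0.001,-0.075],
    [0,0.079,0.022,0,-0.076],
    [0,0.077,0.032,0.001,-0.075],
  ],
)

```text
time: 5.65
tool_pos: [560.0, 46.2, 310.3]
tcp_rot: [-3.139, -0.0, 1.611]
contact_force: [0.2, -0.4, -3.0]
grip_width: 38.1
finger_force: 30.0
```

step_arm(
  deltas=[
    [0,0,0,0.024,0],
    [0,0,0,0.024,0],
    [0,0,0,0,0],
    [0,0,0,0,0],
  ],
)

```text
time: 6.05
tool_pos: [559.5, 43.5, 287.5]
tcp_rot: [-3.14, 0.0, 1.604]
contact_force: [0.9, -0.1, -2.9]
grip_width: 37.4
finger_force: 30.0
```

```bash
python3 tilt.py w4; python3 - <<'E'
from h import *
a,_=cap("top","t1");b,_=cap("side","s1")
o=np.zeros((600,800,3),np.uint8)
o[:,:400]=cv2.resize(a[110:260,120:220,::-1],(400,600),interpolation=cv2.INTER_CUBIC)
o[:300,400:]=cv2.resize(b[200:350,220:420,::-1],(400,300),interpolation=cv2.INTER_CUBIC)
cv2.imwrite("pics/c3.png",o)
E
```

```text
force [ 0.6  0.1 -2.9] T [559.9  43.5 288.3] yaw 1.6038904647801806 t 6.1
tilt up deg -1.1497262653018092 top z at grasp rel TCP 23.92338137901852 15693 a range 26.57084663856811 109.99334265982115 loop n 91 a max 121.69280266390739 b mid -0.7031127672059672 h 6.433803532209936
```

View pics/c3.png

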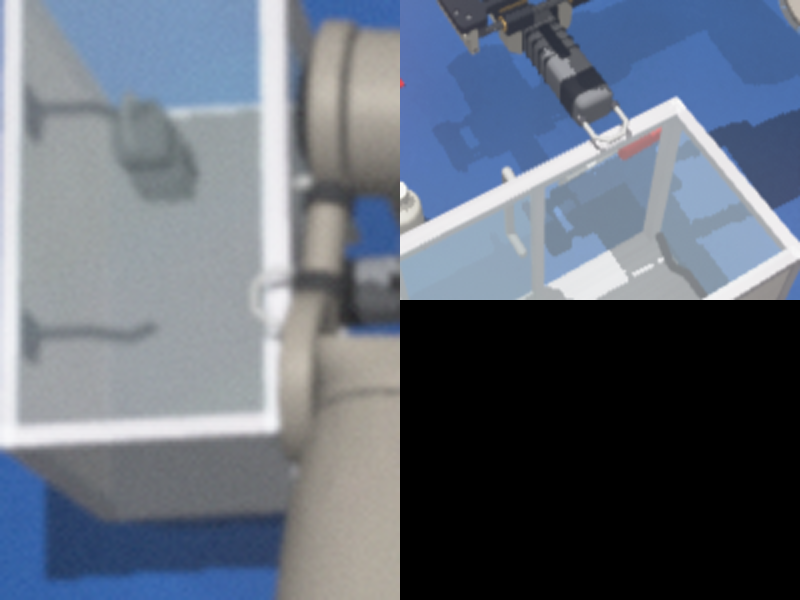

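The top crop shows the loop end at crop (255,297), overlapping the front roof bar, and the empty hook's tip at (154,327). In the side crop the loop sits over the front bar at (610,135).

```bash
python3 - <<'E'
from h import *
z=load("t1");q=lambda u,v:(120+(u+.5)/4-.5,110+(v+.5)/4-.5)
print("loop",px(z,*q(256,297),Z=290),"tip",px(z,*q(152,327),Z=234),"front",px(z,*q(282,250),Z=274),px(z,*q(286,330),Z=274))
s=load("s1");r=lambda u,v:(220+(u+.5)/2-.5,200+(v+.5)/2-.5)
print("loop side",px(s,*r(610,145),Z=290),"exp loop",(559.7-.034*149,43.5+149))
print("front edge side", px(s,*r(590,132),Z=274),px(s,*r(675,98),Z=274),px(s,*r(400,238),Z=274))
E
```

```text
loop [556.78344895 192.23185856 290.        ] tip [553.60111692 272.29489198 234.        ] front [593.2793059  179.00253111 274.        ] [538.75428789 175.22064187 274.        ]
loop side [240.70592757 368.21548228 290.        ] exp loop (554.634, 192.5)
front edge side [232.57591384 344.44676522 274.        ] [129.31634819 354.82613881 274.        ] [460.91615264 346.29073162 274.        ]
```

step_arm(
  deltas=[
    [0,0,0,0.01,0],
    [0,0,0,0.01,0],
    [0,0,0,0.01,0],
    [0,0,0,0.008,0],
    [0,0,0,0.008,0],
    [0,0,0,0.008,0],
    [0,0,0,0.006,0],
    [0,0,0,0,0],
  ],
)

```text
time: 7.0
tool_pos: [560.1, 44.6, 257.9]
tcp_rot: [-3.141, -0.0, 1.606]
contact_force: [-0.0, -1.4, 0.2]
grip_width: 37.8
finger_force: 30.0
```

```bash
python3 tilt.py w5
```

```text
force [ 0.  -1.   0.3] T [560.1  44.6 258. ] yaw 1.6058607519709205 t 7.05
tilt up deg 4.904920059065336 top z at grasp rel TCP 24.55771197209291 17947 a range 27.518084499478878 109.99804358670214 loop n 0 a max None b mid None h None
```

step_arm(
  deltas=[
    [0,0,0,0.01,0],
    [0,0,0,0.01,0],
    [0,0,0,0.01,0],
    [0,0,0,0,0],
    [0,0,0,-0.02,0],
    [0,0,0,-0.04,0],
    [0,0,0,0,0],
  ],
)

```text
time: 7.75
tool_pos: [561.3, 44.3, 275.9]
tcp_rot: [3.137, 0.001, 1.606]
contact_force: [1.1, -0.7, -2.5]
grip_width: 37.8
finger_force: 30.0
```

```bash
python3 tilt.py w6
```

```text
force [-0.1 -0.2 -3.3] T [560.7  44.3 274.4] yaw 1.605879349130409 t 7.8
tilt up deg 11.487388327995506 top z at grasp rel TCP 26.438038297691907 19465 a range 28.63006060436955 106.26133909988843 loop n 0 a max None b mid None h None
```

```bash
python3 - <<'E'
from plan import *
plan([((557.5,5,275),1.606),((558.5,5,201),1.606),((557,97,201),1.606)],claw=0,pos=(560.5,44.2,275),yaw=1.606,step=38)
E
```

```text
[[0,-0.039,-0.004,-0.0,-0.0],[0,-0.039,-0.005,-0.0,-0.0],[0,-0.0,0.001,0.074,-0.0],[0,-0.0,0.001,0.074,-0.0],[0,0.061,0.001,-0.0,-0.0],[0,0.061,0.001,-0.0,-0.0],[0,0.062,0.002,-0.0,-0.0]]
end [557.1  97.1 201. ] 1.606 t 7.8
```

step_arm(
  deltas=[
    [0,-0.039,-0.004,0,0],
    [0,-0.039,-0.005,0,0],
    [0,0,0.001,0.05,0],
    [0,0,0.001,0.05,0],
    [0,0,0,0.048,0],
    [0,0,0,0,0],
  ],
)

```text
time: 8.4
tool_pos: [555.5, 5.5, 195.1]
tcp_rot: [-3.133, -0.001, 1.606]
contact_force: [0.3, 0.5, -2.9]
grip_width: 37.6
finger_force: 30.0
```

```bash
python3 tilt.py w7; python3 - <<'E'
from h import *
a,_=cap("top","t2");b,_=cap("side","s2")
cv2.imwrite("pics/c4.png",cv2.resize(b[190:340,240:440,::-1],(800,600),interpolation=cv2.INTER_CUBIC))
E
```

```text
force [ 0.3  0.2 -2.5] T [556.8   5.5 197.4] yaw 1.6058460775781347 t 8.45
tilt up deg 11.630476888824113 top z at grasp rel TCP 22.557428757506703 19492 a range 28.594393298640156 106.42622906438265 loop n 0 a max None b mid None h None
```

View pics/c4.png

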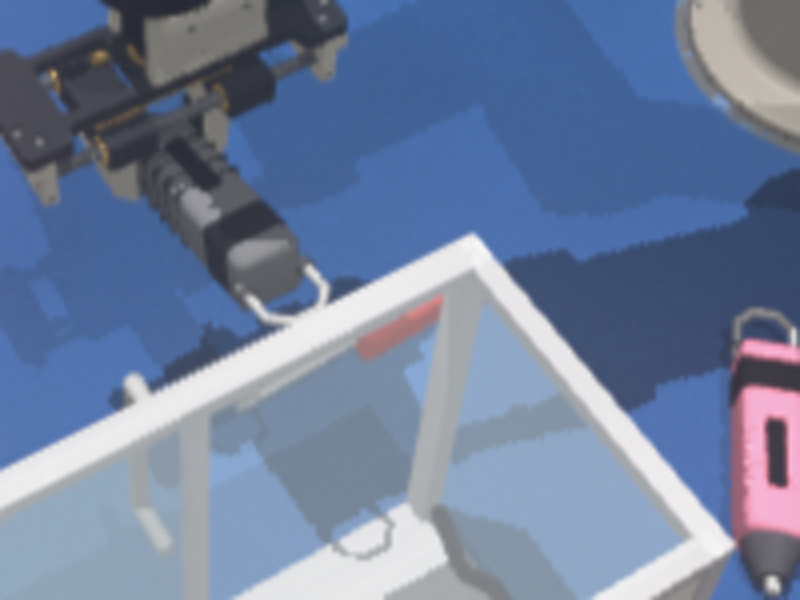

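The side view shows the loop end at (295,315), below and in front of the roof bar, lined up with the opening. I'll enter now.

step_arm(
  deltas=[
    [0,0.04,0.001,0,0],
    [0,0.05,0.001,0,0],
    [0,0.05,0,0,0],
    [0,0.044,0,0,0],
    [0,0,0,-0.014,0],
    [0,0,0,-0.016,0],
    [0,0,0,0,0],
    [0,0,0,0,0],
  ],
)

```text
time: 9.35
tool_pos: [556.2, 96.7, 215.0]
tcp_rot: [3.14, 0.0, 1.605]
contact_force: [-0.1, 0.2, -3.6]
grip_width: 37.4
finger_force: 30.0
```

```bash
python3 tilt.py w8; python3 - <<'E'
from h import *
a,_=cap("top","t3");b,_=cap("side","s3")
o=np.zeros((600,800,3),np.uint8)
o[:400,:400]=cv2.resize(a[140:220,130:210,::-1],(400,400),interpolation=cv2.INTER_CUBIC)
o[:600,400:]=cv2.resize(b[240:390,300:400,::-1],(400,600),interpolation=cv2.INTER_CUBIC)
cv2.imwrite("pics/c5.png",o)
E
```

```text
force [-0.8 -0.2 -2.2] T [555.9  96.7 214.5] yaw 1.6048358455116052 t 9.4
tilt up deg 25.847273755209386 top z at grasp rel TCP 13.5590278039217 14166 a range 28.360637798686227 101.7734765092203 loop n 0 a max None b mid None h None
```

View pics/c5.png

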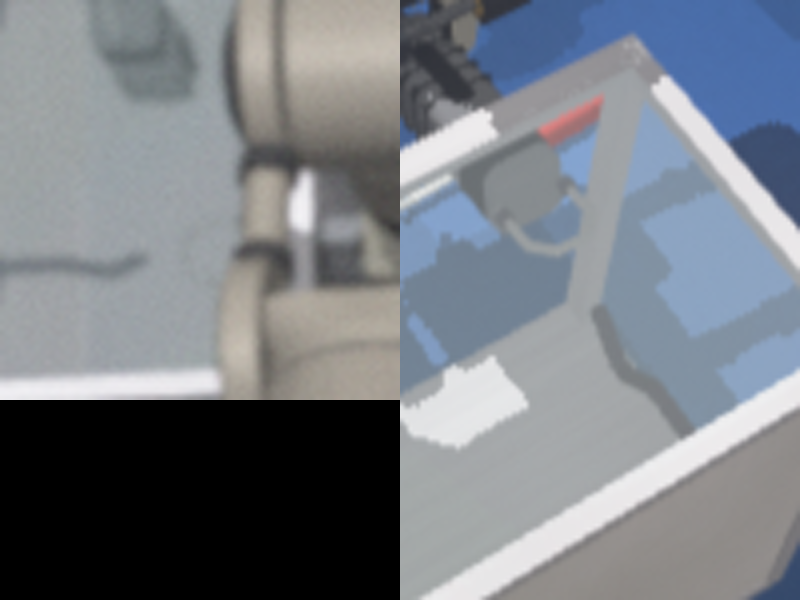

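The side crop shows the loop end inside at (558,250) and the hook tip at (597,312). The top crop shows the loop faintly at (190,240) and the tip at (143,260). The wrist tilt fit is now disturbed by the roof. I'll compare with the expected projections.

```bash
python3 - <<'E'
from plan import *
s=load("s3");t=load("t3")
f=lambda p:((p[0]-300+.5)*4+400,(p[1]-240+.5)*4); g=lambda p:((p[0]-130+.5)*5,(p[1]-140+.5)*5)
for n,X in dict(bail=(550.8,243,250),tip=(551.5,272,233.5),seat=(550.8,293,222)).items(): print(n,"side",f(proj(s,X)),"top",g(proj(t,X)))
X=np.array([550.8,243,250.])
for k in range(3):
    e=np.zeros(3);e[k]=10;print(k,np.subtract(f(proj(s,X+e)),f(proj(s,X))),np.subtract(g(proj(t,X+e)),g(proj(t,X))))
E
```

```text
bail side (np.float64(571.4650938739799), np.float64(244.22506499453016)) top (np.float64(188.62544934657478), np.float64(255.47133083608387))
tip side (np.float64(601.1395051384486), np.float64(312.74446365630956)) top (np.float64(141.25207087062307), np.float64(263.38808337102364))
seat side (np.float64(625.1643637856778), np.float64(361.24269484530964)) top (np.float64(107.32680800320765), np.float64(270.9469701453324))
0 [-18.44575308   9.15264065] [  0.59149299 -18.14452833]
1 [11.7946898  17.20254882] [-18.84531751   0.3443547 ]
2 [  1.93958051 -10.98284666] [-4.08292036 -5.05415376]
```

```bash
python3 - <<'E'
from h import *
for tag,T,y in(("w4",(560,43.5,288.3),1.604),("w7",(556.8,5.5,197.4),1.6058),("w8",(556,96.7,214.8),1.605)):
    z=load(tag);d=z["d"];c,s=np.cos(y),np.sin(y)
    v,u=np.mgrid[0:420,0:560];X=(np.stack([(u-z["cx"])/z["f"],(v-z["cy"])/z["f"],np.ones(u.shape)],-1)*d[...,None]-z["t"])@z["R"]-np.array(T)
    a=c*X[...,0]+s*X[...,1];b=s*X[...,0]-c*X[...,1];h=X[...,2]
    for r in range(20,221,40):
        m=(d[r]>0)&(abs(b[r])<40)&(h[r]>0)&(h[r]<47)
        if m.any():print(tag,r,"a",np.median(a[r][m]).round(1),"b",b[r][m].min().round(1),b[r][m].max().round(1),"h",np.median(h[r][m]).round(1),"u",u[r][m].min(),u[r][m].max())
t=load("t3")["im"].astype(float)-load("t2")["im"].astype(float)
s=load("s3")["im"].astype(float)-load("s2")["im"].astype(float)
# bright loop in top crop: subtract background picture
g=t.mean(2)[178:200,158:180];print(g.round(0).astype(int))
E
```

```text
w4 20 a 108.7 b -19.7 17.6 h 21.8 u 232 328
w4 60 a 95.1 b -19.8 18.1 h 21.9 u 233 328
w4 100 a 80.6 b -19.6 17.9 h 21.7 u 235 326
w4 140 a 65.2 b -19.4 17.8 h 21.8 u 237 324
w4 180 a 48.7 b -19.7 17.8 h 22.2 u 238 323
w4 220 a 31.1 b -19.3 17.6 h 22.1 u 240 321
w7 20 a 101.0 b -20.1 17.0 h 43.0 u 222 339
w7 60 a 90.3 b -20.3 17.9 h 40.9 u 224 337
w7 100 a 78.5 b -20.3 17.8 h 38.5 u 227 334
w7 140 a 65.3 b -20.2 17.2 h 35.2 u 231 330
w7 180 a 50.4 b -20.2 17.3 h 32.2 u 233 328
w7 220 a 33.3 b -20.5 17.3 h 28.3 u 237 324
w8 140 a 65.3 b -18.9 18.3 h 37.7 u 231 330
w8 180 a 50.3 b -19.0 18.3 h 34.8 u 233 328
w8 220 a 33.3 b -19.2 18.6 h 31.0 u 237 324
[[ -1   2   5  -3   2   1   2  -2   0   5   4   3   0   3   1   0   0   2
    2  -8 -16 -15]
 [  3   4   3   4   3  -2   2   1   0   1  -1   4   1   1   2   5  -2   0
    4   0 -16 -14]
 [ -1   3   2   2   2   2   4   4   2   1   3  -1   1   3   1   3   5   2
    2  -6 -15 -11]
 [  5   0   2   2   2   1   2   3   2   1   4  -1   1   2   2   2   1   2
   -1  -4 -14 -17]
 [  0   1   1   3   1   4   6   1   1   6   2   3   2   2   2   1   0 
[... 904 characters left out ...]
3   3   2   2   0   3  -2 -12
  -17 -30 -39 -38]
 [  2   5   0   1   0   3   2   5   1   1  -2   3  -1  -3   3   4  -2  -9
  -14 -21 -20 -20]
 [  4   3   5   2   2   3   1   1  -2  -3  -5  -1   2  -2  -2  -1  -5 -13
   -9 -15 -13 -11]
 [  0   2   3  -3   4   0  -3   0   1   0  -4  -1   1  -1  -8  -2  -3  -8
   -8  -3  -4  -6]
 [  3   3   1   2   3   3   2   4  -3   4  -2  -3   0  -5  -6  -5  -8  -8
  -10  -2  -2  -1]
 [  2   3   4   3   0   3   6  -2   4   3   4   0   1  -4  -6  -8  -7  -6
   -1  -1   1  -2]
 [  5   0   1   5   2   2   4   1   2   5   0   3   3   0  -2  -5  -7  -6
    4   4   6   7]
 [ -2   3   2   5   1   4   0   2   5  -1   1   4   3  -1  -4  -8  -8  -1
    6   3   7   4]]
```

The ring in the difference picture puts the loop end at top px (166.5,190.3), against (167.2,190.6) expected, so it is well aligned. I'll advance over the tip with about 3 mm of sideways correction.

step_arm(
  deltas=[
    [0,0.025,0.002,0,0],
    [0,0.025,0.002,0,0],
    [0,0.014,0.002,0,0],
    [0,0.01,0,0,0],
    [0,0,0,0,0],
    [0,0,0,0,0],
  ],
)

```text
time: 10.1
tool_pos: [557.4, 134.7, 214.1]
tcp_rot: [-3.141, 0.0, 1.606]
contact_force: [0.2, 0.2, -2.8]
grip_width: 37.7
finger_force: 30.0
```

```bash
python3 - <<'E'
from h import *
o=bot.get_obs();print(o["contact_force"],o["tool_pos"],o["tcp_rot"])
a,_=cap("top","t4");b,_=cap("side","s4")
t=load("t4")["im"].astype(float)-load("t2")["im"].astype(float)
print(t.mean(2)[178:202,144:176].round(0).astype(int).tolist().__str__().replace("], [","\n"))
o=np.zeros((600,800,3),np.uint8)
o[:400,:400]=cv2.resize(a[160:210,130:180,::-1],(400,400),interpolation=cv2.INTER_CUBIC)
o[:600,400:]=cv2.resize(b[270:360,320:380,::-1],(400,600),interpolation=cv2.INTER_CUBIC)
cv2.imwrite("pics/c6.png",o)
z=load("s4");
for X in((551.5,272,233.5),(549.5,280,249)):print(np.array(proj(z,X)),np.array(proj(load("t4"),X)))
E
```

```text
[ 0.21673943  0.1765214  -2.77012164] [557.38180178 134.71608764 214.14264955] [-3.14144003e+00  1.68326316e-04  1.60646620e+00]
[[4, 2, 2, 1, 0, 0, 0, 3, 3, 4, 3, -2, -1, 3, 0, -1, -6, -24, -37, -28, -9, 3, 7, 8, 3, -6, -23, -41, -47, -24, -9, 0
6, -2, 4, 4, 4, 1, 0, 3, 1, -1, -2, 4, 0, 1, 2, 4, -2, -9, -22, -17, -6, 1, 8, 6, 3, -9, -25, -37, -28, -13, -7, 2
4, 1, 3, -1, 1, 2, 3, -1, 2, 3, 4, 3, 4, -1, 0, 1, 0, -7, -17, -13, -7, 4, 9, 6, 2, -9, -23, -31, -30, -7, -1, 0
3, 3, 2, 1, 1, 3, 3, -1, 0, 4, 4, -1, 3, 1, 0, 0, -2, -5, -16, -14, -5, 3, 6, 5, 4, -9, -20, -32, -29, -15, -9, -8
2, 3, -1, 3, -1, 3, 1, -5, 1, 2, 1, 3, -4, 3, 0, 2, -4, -6, -17, -17, -5, 2, 9, 8, 2, -7, -20, -34, -41, -33, -30, -33
1, -3, -1, 1, 0, 5, -1, 1, -3, -1, 1, -4, -1, -1, 1, 2, -4, -9, -12, -17, -6, 3, 6, 7, 4, -10, -23, -38, -51, -54, -51, -50
2, 2, 3, 5, -4, -5, 1, 3, 0, -3, 0, -6, -6, 0, -4, -4, -5, -11, -18, -17, -6, 0, 8, 7, -1, -7, -20, -41, -56, -53, -62, -58
0, 4, -2, 1, -3, 2, 2, 3, 2, -1, -4, -4, -5, -5, 1, -1, -4, -6, -13, -14, -7, 5, 7, 7, 5, -7, -24, -41, -53, -61, -56, -55
-2, 5, 0, 1, 7, 1, -
[... 1392 characters left out ...]
59
-2, 1, 2, 4, 5, -1, 2, 3, 2, 0, 3, -3, -2, -3, -2, -8, -6, -1, 0, -2, 0, -13, -17, -42, -60, -68, -66, -62, -68, -66, -54, -54
2, 0, 2, 4, 5, 0, 2, 3, 1, 4, 3, -1, 2, -2, -3, -9, -5, 1, 2, 2, 3, -5, -23, -43, -64, -66, -58, -51, -46, -41, -36, -32
2, 2, 2, 2, 0, 4, 0, 3, -1, 2, 4, 2, 0, 1, -8, -3, 0, 5, 6, 3, 3, -3, -22, -44, -51, -48, -37, -31, -18, -13, -11, -9
4, 0, 1, 1, 4, 2, -1, 3, 3, 2, 1, 4, 5, 0, -5, -5, 4, 3, 8, 3, 8, -5, -18, -32, -34, -22, -12, -7, 3, 3, 3, 2
3, 2, 4, 1, 0, 6, 2, 1, 2, 3, 1, -1, 2, -4, -6, -7, -1, 5, 8, 7, 5, -2, -19, -26, -16, -4, 0, 5, 6, 5, 6, 3]]
[349.78487628 317.68611591] [157.75041417 192.17761667]
[354.03670414 316.73146516] [153.35155601 191.4216222 ]
```

View pics/c6.png

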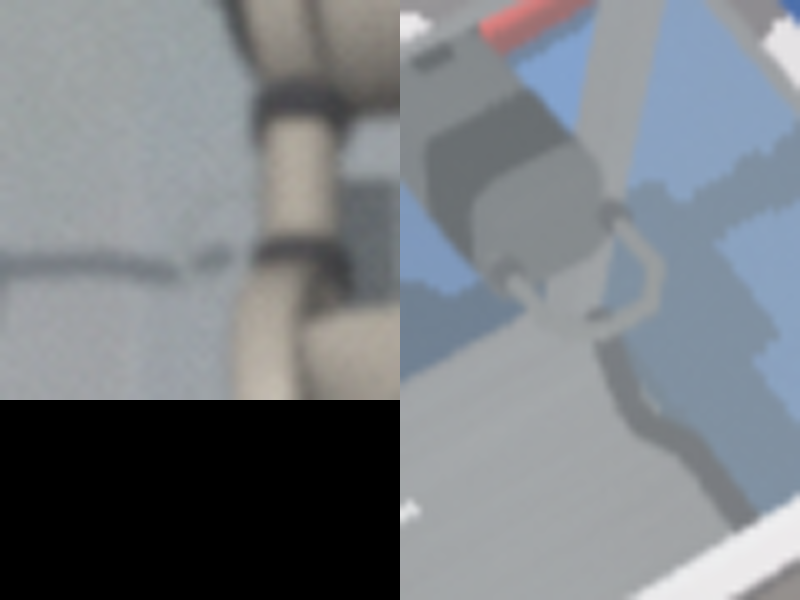

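The side crop shows the hook tip, at (597,318), inside the loop. The loop's end, about (625,318), lies behind the tip. Both match the expected projections. I'll lower it.

step_arm(
  deltas=[
    [0,0,0,0.008,0],
    [0,0,0,0.008,0],
    [0,0,0,0.006,0],
    [0,0,0,0,0],
    [0,0,0,0,0],
  ],
)

```text
time: 10.7
tool_pos: [557.4, 134.5, 203.1]
tcp_rot: [-3.141, -0.0, 1.606]
contact_force: [0.2, 1.4, -2.9]
grip_width: 37.6
finger_force: 30.0
```

step_arm(
  deltas=[
    [0,0,0,0.006,0],
    [0,0,0,0.004,0],
    [0,0,0,0,0],
    [0,0,0,0,0],
  ],
)

```text
time: 11.1
tool_pos: [557.4, 134.6, 198.2]
tcp_rot: [-3.141, -0.0, 1.606]
contact_force: [-0.2, 0.1, -2.3]
grip_width: 37.9
finger_force: 30.0
```

step_arm(
  deltas=[
    [0.8,0,0,0,0],
    [0.8,0,0,0,0],
    [0.8,0,0,0,0],
    [0.8,0,0,0,0],
    [0.8,0,0,0,0],
    [0.8,0,0,0,0],
    [0.8,0,0,0,0],
    [0.8,0,0,0,0],
  ],
)

```text
time: 11.9
tool_pos: [557.5, 134.6, 198.2]
tcp_rot: [3.142, -0.0, 1.606]
contact_force: [-0.2, 0.8, 0.0]
grip_width: 73.4
finger_force: 0.0
```

```bash
python3 - <<'E'
from h import *
o=bot.get_obs();print(o["contact_force"],o["tool_pos"],o["grip_width"],o["time"])
b,_=cap("side","s5");z=load("s5")
# depth inside cabinet: points near the expected hanging housing
for X in((550.8,293,222),(550.8,293-19,190),(550.8,293,130)):
    u,v=proj(z,X);print((round(u),round(v)),b[int(v),int(u)],z["d"][int(v),int(u)],px(z,u,v))
v,u=np.mgrid[0:420,0:560];d=z["d"];X=(np.stack([(u-z["cx"])/z["f"],(v-z["cy"])/z["f"],np.ones(u.shape)],-1)*d[...,None]-z["t"])@z["R"]
m=(d>0)&(abs(X[...,0]-551)<45)&(X[...,1]>190)&(X[...,1]<355)&(X[...,2]>20)&(X[...,2]<262)
print(m.sum(),X[m].mean(0) if m.any() else 0)
d2=np.abs(b.astype(int)-load("s0" if 0 else "side0")["im"].astype(int)).max(2)[270:400,300:420]
for r in range(0,130,4):print("".join("#" if d2[r:r+4,c:c+3].mean()>25 else "." for c in range(0,120,3)),270+r)
E
```

```text
[-0.15474369  0.84954556  0.02369977] [557.45661377 134.5822814  198.22588173] 73.44837887838862 11.9
(356, 330) [142 147 149] 758.4553 [570.1209248  311.54217141 274.64182598]
(348, 329) [149 153 156] 760.6242 [580.68501798 304.70931656 274.84178454]
(351, 351) [133 137 139] 736.10297 [597.78365976 338.08992615 273.45639665]
0 0
###...####.............##............... 270
#....................................### 274
...............................##..##### 278
..............................########## 282
...............................######### 286
..........................#.....######## 290
.......................#####.....####### 294
..................#...###.........###### 298
..................####.............##### 302
............##....####..............#### 306
...........###...#####...............### 310
........######.....####...............## 314
......#########........#................ 318
..###############..................#.... 322
#####...#########................#...... 326
######..#########..............#........ 330
#######.#######.............##.......... 334
##########.#.##......................... 338
########.....###........................ 342
.######.....####...##................... 346
....#.......########.................... 350
............#######..................... 354
............#####....................... 358
.............##......................... 362
........................................ 366
........................................ 370
........................................ 374
........................................ 378
........................................ 382
........................................ 386
........................................ 390
........................................ 394
........................................ 398
```

Wrist load fell to 0 N, so the driver is off the fingers. I'll back away, then check numerically because the viewing budget is used up.

step_arm(
  deltas=[
    [0.8,-0.03,0,0,0],
    [0.8,-0.06,0,0,0],
    [0.8,-0.08,0,0,0],
    [0.8,-0.08,0,0,0],
    [0,0,0,0,0],
    [0,0,0,0,0],
    [0,0,0,0,0],
    [0,0,0,0,0],
  ],
)

```text
time: 12.75
tool_pos: [561.8, 10.5, 198.2]
tcp_rot: [3.142, -0.0, 1.607]
contact_force: [0.1, -0.1, 0.4]
grip_width: 46.0
finger_force: 0.0
```

```bash
python3 - <<'E'
from h import *
o=bot.get_obs();print(o["contact_force"],o["tool_pos"],o["grip_width"],o["time"])
b,_=cap("side","s6");z=load("s6")
for n,X in dict(seat=(551,293,222),tail=(551,293,190),centre=(551,293,130),nose=(551,293,60),bit=(551,293,29)).items():
    u,v=proj(z,X);print(n,round(u),round(v),b[int(v),int(u)],load("side0")["im"][int(v),int(u)])
# fixed hanging driver for comparison is behind y<0; print grey image
g=cv2.cvtColor(b,cv2.COLOR_RGB2GRAY)[290:400:3,310:400:3];g0=cv2.cvtColor(load("side0")["im"],cv2.COLOR_RGB2GRAY)[290:400:3,310:400:3]
for i in range(len(g)):print(290+3*i," ".join("%3d"%x for x in g[i]))
E
```

```text
[ 0.13644486 -0.08407768  0.43798938] [561.75011737  10.49037452 198.23131508] 46.02964117415536 12.75
seat 356 330 [151 156 158] [121 125 130]
tail 354 338 [139 144 146] [157 160 162]
centre 351 351 [138 143 145] [157 160 162]
nose 347 365 [221 223 224] [217 218 219]
bit 346 370 [234 232 234] [227 225 226]
290 136 136 136 136 136 136 137 136 136 138 138 160 172 175 166 166 164 164 163 163 163 163 162 150 157 184 232 232 105  80
293 136 136 136 136 136 136 132 129 136 139 138 138 173 175 167 164 163 163 164 153 151 151 145 144 145 162 215 233 231 101
296 136 136 136 137 131 130 129 130 130 138 137 137 174 174 167 164 163 153 150 146 145 145 145 145 145 145 164 224 234 231
299 136 137 131 130 129 129 130 130 130 131 138 141 175 172 166 151 146 146 146 145 145 146 147 147 149 163 163 165 231 234
302 148 129 130 130 130 130 130 130 130 130 138 148 175 168 165 146 146 145 146 148 162 158 163 163 163 163 164 163 169 233
305 154 145 130 130 130 130 129 130 130 130 130 163 175 168 154 146 158 163 163 163 163 164 164 163 163 163 163 163 163 181
308 154 153 132 130 130 130 130 131 130 130 130
[... 3096 characters left out ...]
 145 146 146 145 143 142 142 141 141 141 142 142 142 142 142 144 143 140 119  75
386 205 233 233 232 232 204 132 141 143 145 145 144 144 142 142 141 140 140 141 141 141 142 143 142 143 143 144 122  76  73
389 235 233 233 228 151 138 144 144 144 144 143 143 142 140 141 139 139 140 141 141 142 141 142 143 144 135  90  73  72  72
392 234 233 176 132 141 142 143 143 143 142 143 142 140 140 140 140 140 141 141 140 141 141 142 144 109  75  73  73  72  72
395 208 134 137 139 142 142 144 144 143 142 141 140 138 138 138 139 140 140 140 141 141 142 133  85  73  73  72  72  71  71
398 132 139 141 142 142 143 144 143 142 140 140 139 139 139 139 139 139 139 139 141 141 108  75  73  72  72  72  71  71  71
```

```bash
python3 - <<'E'
from plan import *
plan([((692,60,226),1.606),((692,152,226),1.606)],claw=0)
E
```

```text
[[0,0.022,0.066,-0.014,np.float64(0.0)],[0,0.022,0.066,-0.014,np.float64(0.0)],[0,0.023,0.066,-0.014,np.float64(0.0)],[0,0.022,0.066,-0.014,np.float64(0.001)],[0,0.061,0.002,0.0,np.float64(-0.0)],[0,0.062,0.002,0.0,np.float64(-0.0)],[0,0.061,0.002,0.0,np.float64(-0.0)]]
end [691.8 152.  226.2] 1.6059 t 12.8
```

step_arm(
  deltas=[
    [0,0.022,0.066,-0.014,0],
    [0,0.022,0.066,-0.014,0],
    [0,0.023,0.066,-0.014,0],
    [0,0.022,0.066,-0.014,0],
    [0,0,0,0,0],
    [0,0,0,0,0],
    [0,0,0,0,0],
    [0,0,0,0,0],
  ],
)

```text
time: 13.6
tool_pos: [691.3, 58.5, 226.5]
tcp_rot: [-3.141, -0.0, 1.606]
contact_force: [0.5, 0.9, 0.5]
grip_width: 0.5
finger_force: 0.0
```

step_arm(
  deltas=[
    [0,0,0,0,0],
    [0,0,0,0,0],
    [0,0,0,0,0],
    [0,0,0,0,0],
    [0,0,0,0,0],
    [0,0,0,0,0],
    [0,0,0,0,0],
    [0,0,0,0,0],
  ],
)

```text
time: 14.4
tool_pos: [692.2, 58.8, 226.2]
tcp_rot: [3.142, -0.0, 1.606]
contact_force: [0.4, -1.1, 0.1]
grip_width: 0.3
finger_force: 0.0
```

```bash
python3 - <<'E'
from h import *
o=bot.get_obs();print(o["contact_force"],o["tool_pos"],o["grip_width"],o["time"])
b,_=cap("side","s7");z=load("s7")
g=cv2.cvtColor(b,cv2.COLOR_RGB2GRAY)[314:374:3,334:382:2]
for i in range(len(g)):print(314+3*i," ".join("%3d"%x for x in g[i]))
a=cap("top","t7")[0];g=cv2.cvtColor(a,cv2.COLOR_RGB2GRAY)[176:212:2,134:180:2]
for i in range(len(g)):print(176+2*i," ".join("%3d"%x for x in g[i]))
for n in((551,293,190),(551,274,190),(551,312,190),(532,293,190),(570,293,190),(551,293,222)):print(n,np.round(proj(z,n)),np.round(proj(load("t7"),n)))
E
```

```text
[ 0.4399755  -1.13304082  0.13952345] [692.22185605  58.75146214 226.19060296] 0.34944279433184294 14.4
314 154 154 153 155 173 173 165 166 154 145 146 145 145 146 145 146 145 145 145 145 145 146 148 158
317 154 162 214 227 220 172 165 136 129 143 145 146 145 145 145 145 145 145 145 147 161 162 163 163
320 221 228 229 230 230 217 167 145 128 130 145 145 145 145 145 145 145 145 145 148 162 162 163 162
323 231 230 229 223 173 169 169 167 130 128 136 145 145 145 145 145 145 145 145 159 162 162 162 162
326 199 172 171 169 169 170 170 167 141 128 128 140 144 149 151 145 145 145 145 144 152 162 161 163
329 170 169 169 170 170 158 145 142 142 130 139 156 160 160 157 145 145 145 144 145 145 151 163 163
332 170 171 170 153 142 142 142 142 149 161 158 139 128 135 137 145 145 145 145 145 145 144 152 163
335 178 217 168 142 143 143 148 159 159 146 140 130 127 126 127 132 144 145 144 145 145 144 144 148
338 230 192 117 131 140 139 158 147 143 143 143 143 143 139 128 127 129 144 145 144 145 145 145 145
341 156 140 118 115 128 133 135 143 143 143 142 143 143 142 141 140 128 128 144 146 145 145 145 
[... 2271 characters left out ...]
 159 161 165 158 150 139 137 125 129 126 126 113 110 124 117 106 104 120 148
204 161 160 162 162 160 163 163 160 156 141 123 113 115 109 111 110 113 125 124 115 109 115 143
206 161 161 159 162 159 162 164 162 158 157 147 128 119 118 122 121 125 126 123 121 121 122 140
208 162 161 160 162 163 159 163 158 159 159 161 154 143 130 127 126 126 124 122 120 123 122 139
210 161 162 158 161 161 161 164 157 158 160 157 162 156 147 133 123 124 126 124 122 123 130 146
(551, 293, 190) [354. 338.] [154. 197.]
(551, 274, 190) [348. 329.] [161. 197.]
(551, 312, 190) [359. 346.] [147. 197.]
(532, 293, 190) [362. 333.] [154. 203.]
(570, 293, 190) [345. 342.] [154. 190.]
(551, 293, 222) [356. 330.] [151. 194.]
```

step_arm(
  deltas=[
    [0,0.06,0.002,0,0],
    [0,0.06,0.002,0,0],
    [0,0.046,0.002,0,0],
    [0,0.02,0,0,0],
    [0,0,0,0,0],
    [0,0,0,0,0],
    [0,0,0,0,0],
    [0,0,0,0,0],
  ],
)

```text
time: 15.3
tool_pos: [692.1, 150.5, 226.3]
tcp_rot: [3.142, 0.0, 1.604]
contact_force: [-0.4, -0.3, -0.6]
grip_width: 0.6
finger_force: 0.0
```

```bash
cat > chk.py <<'E'
from h import *
import sys
from scipy import ndimage as nd
o=bot.get_obs();print(o["contact_force"].round(1),o["tool_pos"].round(1),o["time"])
for n in("side","top"):
    i=cap(n,n+sys.argv[1])[0].astype(int)
    for p in sys.argv[2:]:
        q=load(n+p)["im"].astype(int)
        sl=(slice(314,366),slice(334,376)) if n=="side" else (slice(184,216),slice(148,176))
        print(n,p,"mean diff",np.abs(i-q)[sl].mean().round(2))
E
cp pics/s7.npz pics/side7.npz; cp pics/t7.npz pics/top7.npz;cp pics/s6.npz pics/side6.npz; python3 chk.py 8 7
```

```text
[-0.4 -0.3 -0.6] [692.1 150.5 226.3] 15.3
side 7 mean diff 14.94
top 7 mean diff 14.6
```

step_arm(
  deltas=[
    [0,0,0,0,0],
    [0,0,0,0,0],
    [0,0,0,0,0],
    [0,0,0,0,0],
  ],
)

```text
time: 15.8
tool_pos: [691.9, 151.8, 226.2]
tcp_rot: [3.142, -0.0, 1.606]
contact_force: [-0.5, -0.6, 0.1]
grip_width: 0.0
finger_force: 0.0
```

```bash
python3 chk.py 9 7 8; python3 - <<'E'
from h import *
z=load("side9");g=cv2.cvtColor(z["im"],cv2.COLOR_RGB2GRAY)[311:374:3,334:382:2]
for i in range(len(g)):print(311+3*i," ".join("%3d"%x for x in g[i]))
E
```

```text
[-0.5 -0.6  0.1] [691.9 151.8 226.2] 15.8
side 7 mean diff 10.35
side 8 mean diff 6.21
top 7 mean diff 11.71
top 8 mean diff 5.8
311 149 150 150 149 157 159 168 163 160 141 143 141 142 141 142 141 141 141 141 141 141 141 141 141
314 150 149 136 129 159 159 167 162 150 142 141 142 142 141 142 142 141 141 141 142 141 141 141 141
317 146 130 153 162 162 159 161 133 126 139 141 141 141 142 142 141 141 141 142 141 141 141 141 141
320 158 163 164 165 166 164 169 142 125 127 141 141 142 142 141 141 141 142 142 141 141 141 141 141
323 165 165 171 177 215 226 227 220 131 125 132 140 141 141 142 142 142 141 141 142 141 141 141 141
326 165 180 226 227 227 227 228 226 178 125 126 136 141 143 146 141 141 141 141 142 141 141 141 141
329 226 226 227 228 229 223 176 141 138 126 135 152 156 156 154 142 141 141 141 142 141 141 141 141
332 228 229 229 214 156 138 138 138 145 157 155 137 125 134 132 141 141 142 141 141 141 141 141 141
335 229 228 221 140 139 139 143 155 156 142 136 128 124 124 124 129 140 142 141 141 142 142 141 141
338 227 194 127 128 139 136 156 147 139 140 140 139 138 135 125 125 126
[... 428 characters left out ...]

353 136 135 133 136 136 134 114 112 115 129 136 132 137 162 163 189 230 236 235 234 234 233 229 177
356 136 135 132 132 133 136 138 136 136 131 127 138 169 206 235 235 234 234 234 232 205 151 133 141
359 159 136 132 129 127 122 128 134 130 132 182 227 234 234 232 233 233 230 176 131 137 144 145 143
362 164 145 135 129 120 120 127 142 190 233 233 233 232 232 232 204 150 132 140 143 144 143 143 142
365 165 166 149 136 129 152 223 232 231 231 231 232 227 181 131 137 143 142 143 143 142 142 142 142
368 165 164 168 200 231 231 230 230 230 230 216 152 133 140 144 144 143 143 142 142 141 141 141 141
371 176 223 229 229 230 230 230 228 197 131 132 143 144 144 143 143 142 141 141 142 141 141 141 141
```

The loop's wire sits at side px (358,329) against (356,330) predicted for the seat, and it has settled. Next is the door.

step_arm(
  deltas=[
    [0,0,-0.02,0,0],
    [0,0,-0.03,0,0],
    [0,0,-0.03,0,0],
    [0,0,-0.03,0,0],
    [0,0,-0.03,0,0],
    [0,0,-0.03,0,0],
    [0,0,-0.03,0,0],
    [0,0,-0.03,0,0],
  ],
)

```text
time: 16.7
tool_pos: [577.1, 147.5, 226.3]
tcp_rot: [3.14, 0.0, 1.606]
contact_force: [3.4, -0.8, -1.2]
grip_width: 0.6
finger_force: 1.4
```

step_arm(
  deltas=[
    [0,0,-0.02,0,0],
    [0,0,-0.02,0,0],
    [0,0,-0.01,0,0],
    [0,0,-0.008,0,0],
    [0,0,-0.006,0,0],
    [0,0,0,0,0],
  ],
)

```text
time: 17.3
tool_pos: [544.8, 146.7, 226.3]
tcp_rot: [-3.141, -0.0, 1.606]
contact_force: [-0.0, -1.1, -0.3]
grip_width: 0.4
finger_force: 0.0
```

step_arm(
  deltas=[
    [0,0,-0.01,0,0],
    [0,0,-0.01,0,0],
    [0,0,-0.008,0,0],
    [0,0,-0.006,0,0],
  ],
)

```text
time: 17.7
tool_pos: [528.1, 146.1, 226.4]
tcp_rot: [3.14, -0.0, 1.606]
contact_force: [12.5, 0.2, -2.4]
grip_width: 0.3
finger_force: 6.5
```

step_arm(
  deltas=[
    [0,0,-0.006,0,0],
    [0,0,-0.006,0,0],
  ],
)

```text
time: 17.9
tool_pos: [528.0, 146.1, 226.8]
tcp_rot: [3.126, -0.001, 1.605]
contact_force: [33.4, 2.3, -16.6]
grip_width: 0.3
finger_force: 16.1
```

step_arm(
  deltas=[
    [0,0,-0.004,0,0],
    [0,0,-0.004,0,0],
  ],
)

```text
time: 18.1
tool_pos: [527.9, 146.1, 227.0]
tcp_rot: [3.118, -0.002, 1.604]
contact_force: [46.3, 4.1, -22.9]
grip_width: 0.3
finger_force: 22.1
```

Hard stop reached. I'll back off.

step_arm(
  deltas=[
    [0,0,0.02,0,0],
    [0,0,0.04,0,0],
    [0,-0.04,0.01,0,0],
    [0,-0.08,0,0,0],
    [0,-0.09,0,0,0],
    [0,-0.09,0,0,0],
    [0,0,0,0,0],
    [0,0,0,0,0],
  ],
)

```text
time: 18.9
tool_pos: [557.7, -3.6, 225.9]
tcp_rot: [-3.14, -0.001, 1.604]
contact_force: [-0.9, 0.3, 0.3]
grip_width: 0.3
finger_force: 0.0
```

```bash
python3 chk.py 10 9; python3 - <<'E'
from h import *
z=load("side10");z0=load("side0")
# handle: predict shut and open, correlate patch from open view
for n,x,y in(("open",646.5,152),("shut",498.6,146.7)):
    for zz in(247,187,127):print(n,zz,np.round(proj(z,(x,y,zz)),1))
g=cv2.cvtColor(z["im"],cv2.COLOR_RGB2GRAY).astype(int)-cv2.cvtColor(z0["im"],cv2.COLOR_RGB2GRAY).astype(int)
v,u=[int(round(c)) for c in proj(z,(498.6,146.7,247))][::-1]
G=cv2.cvtColor(z["im"],cv2.COLOR_RGB2GRAY)[v-10:v+12,u-16:u+18:1]
for i in range(0,22,2):print(v-10+i," ".join("%3d"%x for x in G[i]),)
print("cols from",u-16)
v,u=[int(round(c)) for c in proj(z,(646.5,152,247))][::-1]
G=cv2.cvtColor(z0["im"],cv2.COLOR_RGB2GRAY)[v-10:v+12,u-16:u+18:1]
for i in range(0,22,2):print(v-10+i," ".join("%3d"%x for x in G[i]),)
print("cols from",u-16)
E
```

```text
[-0.9  0.3  0.3] [557.7  -3.6 225.9] 18.9
side 9 mean diff 13.41
top 9 mean diff 12.05
open 247 [273.7 284.8]
open 187 [274.5 300.6]
open 127 [275.2 315. ]
shut 247 [338.4 252.7]
shut 187 [336.  269.2]
shut 127 [333.9 284.3]
243 108 109 109 108 108 108 107 108 108 109 108 108 108 108 107 108 108 108 108 109 108 108 109 109 110 110 108 109 110 109 109 109 108 110
245 108 109 109 106 107 107 108 108 110 108 108 109 110 109 109 108 109 108 109 109 109 108 109 110 109 109 109 110 110 110 110 110 110 110
247 108 109 108 109 108 108 109 109 109 109 109 109 109 109 108 108 110 109 108 109 109 110 110 109 110 110 110 110 111 110 111 110 110 110
249 108 109 109 109 109 108 108 107 108 109 109 109 109 108 109 110 109 110 110 109 109 109 111 111 110 109 109 110 110 111 112 120 136 176
251 109 109 109 109 109 109 108 109 108 108 108 109 114 128 124 114 111 110 110 111 111 110 109 110 110 110 112 119 136 173 213 223 232 238
253 109 108 109 110 110 109 110 109 109 109 109 123 183 222 220 198 145 114 111 111 111 110 111 119 136 175 215 224 232 233 234 234 235 238
255 110 108 108 108 109 109 110 108
[... 1532 characters left out ...]
07 108 108 107 107 107 108 108 108 108 113 140 180 206 216 210 187 138 125 157 169 209 215 222 223 225 227 229 229 229 230 229
289 107 107 107 108 108 108 107 109 108 109 108 108 109 115 130 171 202 215 217 216 215 221 223 225 227 229 229 229 230 229 228 227 226 224
291 107 108 108 108 108 108 108 108 108 108 109 110 117 133 165 204 218 223 223 225 227 228 229 229 229 229 228 227 226 224 222 207 187 172
293 108 108 108 109 108 109 108 109 116 131 165 203 213 221 223 225 226 228 229 230 230 229 228 227 227 225 223 208 186 172 161 158 157 158
295 108 108 108 109 116 131 165 203 214 221 222 224 226 229 229 230 230 230 228 228 227 225 223 210 202 176 171 159 157 158 157 158 157 157
cols from 258
```

```bash
python3 - <<'E'
from h import *
g=lambda t:cv2.cvtColor(load(t)["im"],cv2.COLOR_RGB2GRAY)
up=lambda a:cv2.resize(a,None,fx=10,fy=10,interpolation=cv2.INTER_CUBIC)
a=g("side0");T=up(a[280:289,268:279])
S=up(g("side10")[245:262,325:348]);r=cv2.matchTemplate(S,T,cv2.TM_CCOEFF_NORMED);_,m,_,l=cv2.minMaxLoc(r)
print(m,"shift",325+l[0]/10-268,245+l[1]/10-280)
z=load("side10")
for q in(140,144,148):
    d=np.array(proj(z,(646.5-.9994*q,152-.0356*q,247)))-proj(z,(646.5,152,247));print(q,d)
G=g("side10")[311:374:3,334:382:2]
for i in range(len(G)):print(311+3*i," ".join("%3d"%x for x in G[i]))
E
```

```text
0.9827319979667664 shift 62.80000000000001 -31.69999999999999
140 [ 61.34819062 -30.47673616]
144 [ 63.00747555 -31.30104065]
148 [ 64.66184937 -32.12290539]
311 140 141 152 165 167 167 165 168 167 165 165 164 164 164 164 164 165 164 163 163 164 164 164 163
314 156 157 159 166 167 166 167 168 165 165 164 164 165 164 164 164 164 164 164 164 164 164 163 164
317 160 184 202 168 167 164 166 138 131 149 154 163 164 164 164 165 164 164 164 165 164 164 164 164
320 188 172 168 169 170 168 167 145 129 130 145 146 146 147 151 152 161 162 163 164 163 163 164 164
323 169 170 170 168 168 170 170 167 131 130 137 146 146 146 146 147 146 147 147 160 163 163 163 163
326 169 168 170 170 170 170 172 172 155 129 130 141 146 147 147 146 146 146 146 146 153 163 164 164
329 171 170 170 171 172 172 170 170 167 133 141 157 163 158 162 149 147 146 146 146 146 153 164 164
332 171 172 172 171 170 170 163 147 150 162 160 134 131 138 159 144 146 146 146 146 147 146 153 164
335 172 171 170 170 154 142 144 158 162 147 141 131 128 128 128 131 145 146 146 146 146 145 146 149
338 170 170 170 166 143 143 158 158 143 14
[... 457 characters left out ...]

353 171 170 130 139 141 135 116 116 122 130 124 116 114 118 138 188 234 239 238 237 237 237 233 182
356 171 167 130 138 139 140 137 117 114 114 116 126 149 199 238 238 237 237 237 236 212 156 137 145
359 170 164 133 135 138 136 141 140 135 137 173 230 237 237 235 236 237 233 182 135 143 149 149 148
362 170 167 139 136 136 138 133 147 196 236 236 236 235 235 235 210 154 136 145 147 148 149 148 147
365 171 169 142 138 137 157 227 235 235 235 235 235 231 187 136 142 147 147 148 148 146 146 147 146
368 170 170 172 195 235 235 234 234 234 234 220 157 138 145 149 148 147 147 147 146 146 146 146 146
371 181 227 233 233 233 234 234 232 203 135 136 148 149 148 147 147 147 146 145 146 146 146 144 145
```

```bash
python3 - <<'E'
from h import *
z=load("side0")
c=np.array([552.8+3.4+76.6,271.5])  # placeholder
c0=np.array([632.1,271.1]);ex=np.array([-.0356,.9994]);ey=np.array([-.9994,-.0356])
for y in(165,-165):
    p=c0-95*ex+y*ey;print(y,proj(z,(*p,274)))
print("observed",200+(556)/3.5,250+2/3.5,"|",200+(8)/3.5,250+272/3.5)
g=cv2.cvtColor(z["im"],cv2.COLOR_RGB2GRAY)
G=g[244:262,348:372]
for i in range(0,18):print(244+i," ".join("%3d"%x for x in G[i]))
G=g[318:340,192:216]
for i in range(0,22):print(318+i," ".join("%3d"%x for x in G[i]))
E
```

```text
165 (np.float64(358.13852722128365), np.float64(247.83911915149423))
-165 (np.float64(200.6118813129156), np.float64(326.80917212825364))
observed 358.8571428571429 250.57142857142858 | 202.28571428571428 327.7142857142857
244 102 103 103 103 103 103 103 103 103 103 103 103 104 103 104 103 102 103 104 103 103 102 103 103
245 102 103 104 104 103 103 103 103 103 103 103 103 104 103 103 103 104 103 103 103 103 103 103 103
246 102 103 104 104 103 104 104 103 103 103 104 103 104 104 103 104 104 103 104 104 103 103 104 104
247 103 104 104 105 104 103 103 104 104 109 111 106 104 104 104 104 103 104 103 103 103 103 104 103
248 102 103 104 104 104 104 105 112 127 158 164 121 105 104 103 104 104 103 104 104 104 103 104 103
249 102 103 103 104 105 112 127 165 204 219 220 179 122 104 104 104 104 104 104 104 104 104 104 104
250 103 103 104 112 127 163 203 222 235 231 238 238 181 117 104 105 105 104 104 104 104 104 103 104
251 104 112 127 163 202 214 223 231 243 238 240 244 231 156 109 104 105 104 104 104 105 104 104 104
252 128 163 202 214 223 224 226 228 235 232 234 238 243 225 139 106 104 104 1
[... 2422 characters left out ...]

333 106 105 105 105 106 106 106 106 107 109 131 203 241 238 243 240 231 229 226 216 167 156 156 156
334 106 105 106 106 106 107 106 106 107 107 116 167 239 235 234 232 227 226 226 222 189 160 157 157
335 105 105 106 106 105 106 106 106 106 107 110 137 211 227 227 227 226 227 226 225 215 168 157 157
336 105 105 106 105 105 105 106 105 106 106 108 119 159 220 226 226 226 227 226 226 223 190 160 157
337 105 105 105 105 105 106 106 105 105 106 107 112 135 194 224 226 226 226 226 226 225 216 168 157
338 105 104 105 105 106 105 106 106 105 106 106 108 121 158 220 226 226 226 226 226 226 223 190 160
339 105 105 105 105 106 106 107 106 106 106 107 108 116 137 194 224 226 226 226 226 226 225 215 168
```

step_arm(
  deltas=[
    [0,-0.02,0,0,0],
    [0,0,0,0,0],
    [0,0,0,0,0],
    [0,0,0,0,0],
    [0,0,0,0,0],
    [0,0,0,0,0],
    [0,0,0,0,0],
    [0,0,0,0,0],
  ],
)

```text
time: 19.8
tool_pos: [558.6, -13.0, 226.2]
tcp_rot: [3.142, -0.0, 1.606]
contact_force: [0.5, -0.4, 0.6]
grip_width: 0.3
finger_force: 0.0
```

```bash
python3 chk.py 11 10; python3 chk.py 12 11; python3 - <<'E'
from h import *
z=load("side12")
G=cv2.cvtColor(z["im"],cv2.COLOR_RGB2GRAY)[311:374:3,334:382:2]
for i in range(len(G)):print(311+3*i," ".join("%3d"%x for x in G[i]))
t=load("top12");c0=np.array([632.1,271.1]);
G=cv2.cvtColor(t["im"],cv2.COLOR_RGB2GRAY)[184:212:2,134:180:2]
for i in range(len(G)):print(184+2*i," ".join("%3d"%x for x in G[i]))
for th in(0,.2,-.2):
  for nm,l in(("tail",32),("nose",162)):
    for a in(-19,19):
      for b in(-19,19):
        X=(551+a,293+np.sin(th)*l+b*np.cos(th),222-np.cos(th)*l+b*np.sin(th));print(th,nm,a,b,np.round(proj(z,X)),np.round(proj(t,X)))
E
```

```text
[ 0.5 -0.4  0.6] [558.6 -13.  226.2] 19.8
side 10 mean diff 2.01
top 10 mean diff 2.87
[-0.3  0.3 -0. ] [558.6 -13.  226.2] 19.9
side 11 mean diff 0.64
top 11 mean diff 2.12
311 157 157 158 165 168 167 165 168 168 165 164 165 164 164 164 164 165 164 164 163 164 164 164 164
314 157 157 159 166 168 167 167 168 166 165 164 165 165 164 165 165 164 164 165 164 165 164 165 164
317 160 185 202 169 167 165 166 137 131 149 154 163 165 165 164 164 164 163 164 165 164 164 165 165
320 188 172 170 169 171 169 168 145 129 130 145 146 147 147 152 153 161 162 163 165 164 164 164 164
323 169 171 169 169 168 169 171 168 132 129 136 145 147 147 146 146 146 146 147 161 163 164 164 164
326 169 168 169 170 170 171 171 172 154 129 130 141 146 147 148 146 146 146 147 146 153 163 163 164
329 171 170 170 171 172 172 170 169 157 131 141 157 162 158 162 148 146 146 146 146 146 153 164 164
332 171 172 172 171 170 167 149 143 150 163 160 135 131 142 158 146 146 147 146 146 146 146 154 164
335 173 171 171 169 148 143 144 158 161 147 141 132 128 128 128 133 145 146 146 145 147 146 147 149
338 171 170 170 149 143 14
[... 2769 characters left out ...]
1.] [171. 201.]
0 nose 19 19 [344. 377.] [158. 202.]
0.2 tail -19 -19 [358. 328.] [158. 204.]
0.2 tail -19 19 [370. 343.] [144. 203.]
0.2 tail 19 -19 [342. 337.] [159. 190.]
0.2 tail 19 19 [353. 353.] [145. 190.]
0.2 nose -19 -19 [358. 366.] [159. 214.]
0.2 nose -19 19 [369. 381.] [146. 214.]
0.2 nose 19 -19 [343. 375.] [160. 202.]
0.2 nose 19 19 [353. 390.] [147. 201.]
-0.2 tail -19 -19 [355. 321.] [162. 203.]
-0.2 tail -19 19 [366. 339.] [149. 204.]
-0.2 tail 19 -19 [338. 330.] [163. 189.]
-0.2 tail 19 19 [349. 348.] [150. 190.]
-0.2 nose -19 -19 [342. 339.] [181. 213.]
-0.2 nose -19 19 [351. 355.] [169. 214.]
-0.2 nose 19 -19 [327. 347.] [181. 201.]
-0.2 nose 19 19 [336. 363.] [169. 202.]
```

step_arm(
  deltas=[
    [0,0,0,0,0],
    [0,0,0,0,0],
    [0,0,0,0,0],
    [0,0,0,0,0],
    [0,0,0,0,0],
    [0,0,0,0,0],
    [0,0,0,0,0],
    [0,0,0,0,0],
  ],
)

```text
time: 20.8
tool_pos: [558.7, -13.0, 226.2]
tcp_rot: [3.141, -0.0, 1.606]
contact_force: [-0.3, 0.3, -0.1]
grip_width: 0.7
finger_force: 0.0
```

```bash
python3 chk.py 13 12; python3 - <<'E'
from h import *
# door travel from a second feature: bottom bracket of the handle seen through the roof, and wider handle templates
g=lambda t:cv2.cvtColor(load(t)["im"],cv2.COLOR_RGB2GRAY)
up=lambda a:cv2.resize(a,None,fx=10,fy=10,interpolation=cv2.INTER_CUBIC)
z=load("side13")
for nm,h,(r0,r1,c0,c1) in(("top",247,(281,287,268,277)),("low",127,(314,330,272,286)),("low2",127,(310,328,270,288))):
    for s in(1.0,1.03,1.05):
        T=up(g("side0")[r0:r1,c0:c1]);T=cv2.resize(T,None,fx=s,fy=s)
        y0,x0=r0-40,c0+50;S=up(g("side13")[y0:r1-22,x0:c1+76]);r=cv2.matchTemplate(S,T,cv2.TM_CCOEFF_NORMED);_,m,_,l=cv2.minMaxLoc(r)
        A=np.array([(c0+c1)/2,(r0+r1)/2]);B=np.array([x0+(l[0]+T.shape[1]/2)/10,y0+(l[1]+T.shape[0]/2)/10])
        p,q=px(z,*A,Z=h),px(z,*B,Z=h);print(nm,s,round(m,3),(B-A).round(2),"travel mm",np.linalg.norm(q-p).round(1))
E
```

```text
[-0.3  0.3 -0.1] [558.7 -13.  226.2] 20.8
side 12 mean diff 0.64
top 12 mean diff 1.74
top 1.0 0.986 [ 62.7 -31.5] travel mm 143.9
top 1.03 0.983 [ 62.75 -31.5 ] travel mm 144.0
top 1.05 0.982 [ 62.7  -31.45] travel mm 143.8
low 1.0 0.941 [ 57.4 -30.4] travel mm 143.4
low 1.03 0.934 [ 57.4  -30.35] travel mm 143.3
low 1.05 0.927 [ 57.35 -30.5 ] travel mm 143.4
low2 1.0 0.906 [ 57.5 -30.3] travel mm 144.3
low2 1.03 0.897 [ 57.45 -30.45] travel mm 144.4
low2 1.05 0.889 [ 57.45 -30.55] travel mm 144.6
```

The driver is still (frame difference at noise level), but door travel measures about 144 mm. The door may have rebounded a little, so I'll push again gently and release slowly.

```bash
python3 - <<'E'
from plan import *
plan([((553,-13,226),1.606),((550,147,226),1.606),((534,146.4,226),1.606)],claw=0,pos=(558.7,-13,226.2),yaw=1.606)
E
```

```text
[[0,0.0,-0.011,0.0,-0.0],[0,0.08,0.001,0.0,-0.0],[0,0.08,0.001,0.0,-0.0],[0,0.08,0.001,0.0,-0.0],[0,0.08,0.002,0.0,-0.0],[0,0.0,-0.032,0.0,-0.0]]
end [534.1 146.2 226.2] 1.606 t 20.9
```

step_arm(
  deltas=[
    [0,0.08,0.001,0,0],
    [0,0.08,0.001,0,0],
    [0,0.08,0.001,0,0],
    [0,0.08,0,0,0],
    [0,0,-0.016,0,0],
    [0,0,-0.016,0,0],
    [0,0,-0.01,0,0],
    [0,0,0,0,0],
  ],
)

```text
time: 21.7
tool_pos: [533.0, 145.1, 226.5]
tcp_rot: [-3.142, 0.0, 1.605]
contact_force: [0.5, 0.3, 0.7]
grip_width: 0.4
finger_force: 0.0
```

step_arm(
  deltas=[
    [0,0,-0.004,0,0],
    [0,0,-0.004,0,0],
  ],
)

```text
time: 21.9
tool_pos: [529.7, 145.3, 226.3]
tcp_rot: [3.141, -0.0, 1.605]
contact_force: [-0.8, 1.0, -0.5]
grip_width: 0.2
finger_force: 0.0
```

step_arm(
  deltas=[
    [0,0,-0.004,0,0],
    [0,0,0,0,0],
  ],
)

```text
time: 22.1
tool_pos: [528.3, 145.5, 226.4]
tcp_rot: [3.139, 0.0, 1.605]
contact_force: [4.5, -1.0, -0.6]
grip_width: 0.5
finger_force: 2.0
```

step_arm(
  deltas=[
    [0,0,-0.004,0,0],
    [0,0,0,0,0],
  ],
)

```text
time: 22.3
tool_pos: [528.2, 145.5, 226.5]
tcp_rot: [3.135, 0.0, 1.605]
contact_force: [11.8, -0.9, -5.5]
grip_width: 0.2
finger_force: 5.5
```

step_arm(
  deltas=[
    [0,0,0.006,0,0],
    [0,0,0.02,0,0],
    [0,0,0.04,0,0],
    [0,-0.08,0,0,0],
    [0,-0.08,0,0,0],
    [0,-0.08,0,0,0],
    [0,0,0,0,0],
    [0,0,0,0,0],
  ],
)

```text
time: 23.1
tool_pos: [562.9, 26.6, 226.1]
tcp_rot: [-3.141, -0.001, 1.604]
contact_force: [1.0, -0.3, 0.2]
grip_width: 0.4
finger_force: 0.0
```

```bash
python3 chk.py 14 13; python3 chk.py 15 14; python3 -c "
from plant import bot
print(bot.close_job())"
```

```text
[ 1.  -0.3  0.2] [562.9  26.6 226.1] 23.1
side 13 mean diff 0.95
top 13 mean diff 1.77
[ 0.3 -0.2  0.2] [562.8  28.  226.1] 23.2
side 14 mean diff 0.39
top 14 mean diff 1.75
the job is handed in; nothing more can be done
None
```

I handed in the job at 23.2 s: the driver hangs still on the hook, the door is against its stop and the arm is clear; no verdict came back. The images gave about 144 mm of door travel against the nominal 148 mm, close to the 5 mm limit if the door started fully open.

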